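Nest the rinse pots and send them into the stowing bay

ROBOT

A 6-joint arm with a two-finger parallel gripper is mounted at the origin on the work surface. World frame = base frame: x ahead of the robot, y to its left, z up, the work surface at z = 0. Lengths are in m, angles in rad, forces in N, time in s.
With the tool pointing down it reaches from about 0.325 to 0.875 m from the base axis. Payload 4.4 kg.
Tool frame: the origin (TCP) lies at the very end of the fingers, on their centre line; the grasp point (between the pads) lies behind it (r.grasp_offset is the z of the grasp point in the tool frame, in m); z points along the fingers, y is the line along which they close (so a half turn about z gives the same grasp; the last joint's range is limited). The gripper opens to 85 mm and grips with 20 to 120 N. Pads are 22 mm wide; open, the fingers measure 114 mm over their backs; the gripper's body (76 mm by 85 mm) begins 54 mm behind the grasp point. The pads swing forward as they close: fully open they stand 13 mm farther back than shut.
Start: joints at [-1.315, 0.207, 1.542, -0, 1.393, -0.15], TCP at [0.227, -0.528, 0.231] pointing down, gripper open.
Joint ranges: [-2.73, 2.73], [-0.86, 2.22], [0.23, 2.46], [-1.11, 4.25], [0.08, 2.63], [-2.82, 2.82]. Speed limits (rad/s): [2.79, 2.79, 3.14, 3.14, 3.14, 3.14].

INTERFACE

Orientations are given as a unit quaternion [w, x, y, z].
In Python, from station import get_state, cams, r gives the robot as it stands.
- The arm moves only by the tool move_arm, never from a script. Its arguments are lists of equal length, an entry for each row: "offset": the shift along the tool's x, y, z in mm, a list of three; "spin": the turn about the tool's z in rad; "jaw": the finger opening in mm, from 0 to 85.4. A call has 1 to 20 rows; each row is the pose to reach, as a shift and turn from the pose commanded when the call began, along the tool's axes at that moment; what a row does not reach only later rows make up. A row lasts 1/8 s, in which the tool goes at most 62.5 mm and 10.7 degrees, less where a joint would pass 70% of its speed; a pose out of reach is approached as far as the arm can. A call with a gripper value outside its range is refused whole. The fingers move at their own pace and stop on an object; "newtons" is the grip in N (left out, the last holds). Time passes only in rows, so rows that repeat a pose let the fingers close. It gives the time, the measured TCP pose, the force, the opening and the grip force at its end, in the units of the state.
- get_state(): the state, without advancing time (a new reading comes with each control period).
- cams.camera(name): name is "side" or "top" or "wrist"; returns the picture (480x640x3 uint8, blue, green, red); there is no depth.
- cams.camera_params(name): a dict with "fx", "fy", "cx", "cy" (pixels), "k1" (the pictures are not rectified: a ray, as slopes to the right and down, at radius r is drawn at 1 + k1 r^2 times it, then the intrinsics apply), "R" (3x3) and "t" (3): a world point X has camera coordinates R X + t. Camera axes: x right, y down, z forward; pixel columns grow to the right and rows downward; lengths in m; the calibration is good to about 2 mm. A picture is of the moment at which its call begins: read the wrist's pose just before it. camera_params takes no time and is no camera call; for the wrist camera it gives the pose at the moment of the call.
- r.sign_off(): hands the job in; it is judged then, once.
The state is a dict: "clock": time; "q": joint angles; "qvel": joint speeds; "joint_torque": joint torques, N m; "position": TCP position; "tcp_rot": TCP orientation; "wrist_force": force on the tool from outside, world axes, zero at the start; "torque": the same for the moment, N m; "opening": opening from 0.0 (shut) to 1.0 (fully open); "finger_force": force on a finger pad.
Only numpy, scipy, OpenCV 4.12 (cv2) and the standard library are available. Lean on these libraries where they do the work, as an engineer would, in place of code of your own. Each camera call takes 0.05 s, during which the arm holds its last target. There are 200 camera calls.

TASK

Pack away the three rinse pots: first slide the orange tub, without lifting it, onto the white ring mark in front of the pusher, then stand the white pot in the tub, then the slim green pot in the white one. Then shove the red-padded pusher all the way in, so that it, and not the hand, sends the whole nest down into the bay, and let it spring back. Keep the pots upright, set them down rather than drop them, and leave the bottles, tools and other clutter where they are.

Things in the scene. Friction and masses are not known exactly. Their poses are not given: they have to be found in the camera images.
- tub: Wide low orange tub, round and open: 110 mm across and 60 mm high, tapering to 100 mm across at the foot; wall 4 mm, floor 5 mm thick. 0.15 to 0.3 kg. Too wide to grip across. Origin: centre of its underside, z up.
- middle_pot: White pot, round and open: 64 mm across at the rim, 56 mm at the foot, 75 mm high; wall 3.5 mm, floor 5 mm thick. About 0.1 kg. Origin: centre of its underside, z up.
- small_pot: Slim green pot, round and open: 44 mm across at the rim, 37 mm at the foot, 95 mm high; wall 3 mm, floor 5 mm thick. About 0.06 kg. Standing in the white pot its rim is 25 mm above the white rim. Origin: centre of its underside, z up.
- station: Stowing station fixed to the table: grey mat, plywood fences 40 mm high and 10 mm thick. Origin on the table at the centre of the white ring mark; x is the way the pusher moves, y to the left of that. Left fence: inner face y = +65 mm, x = -60 to 176 mm. The right side is open beside the mark. Behind the pusher a spring housing 12 mm high lies at x = -178 to -132 mm.
- load_mark (a point): Centre of the white ring mark (132 mm across) on the station's mat, in front of the pusher, at table level: the station's origin.
- bay_place (a point): Point on the table in the bay, at the station's x = +100 mm, y = 0: about where the tub's centre ends. The bay's right fence has its inner face at the station's y = -65 mm from x = 65 mm on, with a flared lip reaching out to x = 45, y = -90 mm; the end stop's inner face is at x = 166 mm.
- pusher (a joint): Travel of the sprung pusher along the station's x: 0 at rest, 0.100 m fully in (stop). The spring takes 2 N at rest, about 6 N fully in, and brings it back. Its aluminium plate (100 mm wide, 50 mm high) has its front face at the station's x = -68 mm at rest.
- pusher_palm (a point): Centre of the rear face of the pusher's upright red pad (60 mm wide, from 18 to 73 mm above the table); push it here along the station's x. Moves with the pusher; at rest at x = -90 mm, 50 mm above the table.
- white_bottle: Bystander, leave it be: white paint bottle, 44 mm across, 130 mm tall, black cap. Origin: centre of its underside.
- dark_bottle: Bystander, leave it be: black paint bottle, 44 mm across, 120 mm tall, white cap. Origin: centre of its underside.
- paint_jar: Bystander, leave it be: amber paint jar with yellow label and black lid, 60 mm across, 60 mm tall. Origin: centre of its underside.
- tape_roll: Bystander, leave it be: red tape roll lying flat, 72 mm across, 24 mm high. Origin: centre of its underside.
- pliers: Bystander, leave it be: small black-handled pliers lying flat, 140 mm long along their x (nose to +x), 12 mm high. Origin: centre of its underside.
- brush_pot: Bystander, leave it be: terracotta-coloured pot full of brushes, 72 mm across, 85 mm tall, brushes to 200 mm. Origin: centre of its underside.
- glue_bottle: Bystander, leave it be: slim blue glue bottle with a pointed top, 32 mm across, 110 mm tall. Origin: centre of its underside.
There are look-alikes about, which are no part of the job. There is more than one size of the tub; the one meant has the size given above.

How it is judged:
On the way, in this order (a step that is already met when the one before it is completed fails the run):
1. the tub stands on the ring mark (centre within 25 mm) (horizontal distance between tub and load_mark below 0.025 m and angle between tub's own z axis and vertical below 0.1 rad), for 0.2 s.
2. the white pot stands on the tub's floor, let go, with the tub still on the mark (all of step 1 and horizontal distance between middle_pot and tub below 0.025 m and z of middle_pot in the frame of tub between 0 and 0.01 m and angle between middle_pot's own z axis and vertical below 0.12 rad and contact force between the fingers and middle_pot below 0.1 N), for 0.2 s.
3. the green pot stands on the white pot's floor, let go, all still on the mark (all of step 1 and horizontal distance between middle_pot and tub below 0.025 m and z of middle_pot in the frame of tub between 0 and 0.01 m and angle between middle_pot's own z axis and vertical below 0.12 rad and horizontal distance between small_pot and middle_pot below 0.014 m and z of small_pot in the frame of middle_pot between 0 and 0.01 m and angle between small_pot's own z axis and vertical below 0.2 rad and contact force between the fingers and small_pot below 0.1 N), for 0.2 s.
4. the pusher is pushed fully in (at least 94 mm of 100) with the nest in the bay (value of joint pusher above 0.094 m and x of tub in the frame of station above 0.085 m and y of tub in the frame of station between -0.03 and 0.03 m and horizontal distance between middle_pot and tub below 0.025 m and z of middle_pot in the frame of tub between 0 and 0.01 m and angle between middle_pot's own z axis and vertical below 0.12 rad and horizontal distance between small_pot and middle_pot below 0.014 m and z of small_pot in the frame of middle_pot between 0 and 0.01 m and angle between small_pot's own z axis and vertical below 0.2 rad), for 0.1 s.
At the end, for the whole second after the job is handed in: The tub stands in the bay (85 mm or more past the ring mark, within 30 mm of the middle line), the white pot on the tub's floor (centres within 25 mm), the green pot on the white pot's floor (within 14 mm), all upright and at rest; the pusher is back out (within 10 mm) (x of tub in the frame of station above 0.085 m and y of tub in the frame of station between -0.03 and 0.03 m and horizontal distance between middle_pot and tub below 0.025 m and z of middle_pot in the frame of tub between 0 and 0.01 m and angle between middle_pot's own z axis and vertical below 0.12 rad and horizontal distance between small_pot and middle_pot below 0.014 m and z of small_pot in the frame of middle_pot between 0 and 0.01 m and angle between small_pot's own z axis and vertical below 0.2 rad and angle between tub's own z axis and vertical below 0.1 rad and height (world z) of tub below 0.006 m and value of joint pusher below 0.01 m and linear speed of each of tub, middle_pot, small_pot below 0.02 m/s); the robot touches nothing.
It fails at once if the white or green pot is dropped (let go more than 35 mm above the table) ((height (world z) of middle_pot above 0.035 m and contact force between the fingers and middle_pot below 0.1 N) or (height (world z) of small_pot above 0.035 m and contact force between the fingers and small_pot below 0.1 N)).
It fails at once if the tub is lifted (more than 20 mm) or tipped (height (world z) of tub above 0.02 m or angle between tub's own z axis and vertical above 0.35 rad).
It fails at once if the white or green pot is tipped over (more than 45 degrees) (angle between any of middle_pot, small_pot's own z axis and vertical above 0.8 rad).
It fails at once if the hand, not the pusher, moves the tub in the bay (fingers press on a pot while the tub is over 50 mm past the mark) (x of tub in the frame of station above 0.05 m and y of tub in the frame of station between -0.06 and 0.07 m and (contact force between the fingers and tub above 1 N or contact force between the fingers and middle_pot above 1 N or contact force between the fingers and small_pot above 1 N)).
It fails at once if a bystander is shifted more than 30 mm or knocked over (distance of any of white_bottle, dark_bottle, paint_jar, tape_roll, pliers, brush_pot, glue_bottle from where it was at the start of the episode above 0.03 m or angle between any of white_bottle, dark_bottle, paint_jar, tape_roll, pliers, brush_pot, glue_bottle's own z axis and vertical above 0.6 rad).
It also fails if it takes over 72 s, if anything falls off the work surface, if the arm or the gripper's body presses on something with over 40 N, if the wrist force passes 120 N, or if a joint passes its speed limit or range.

## Working session

There is one attempt and no reset: what is moved stays moved. The work goes in short steps, Python scripts to look and compute and a tool call to move; the robot and the scene stay as the last step left them, time stands still between calls to the robot, and variables do not carry over. Pictures are saved under pics/ and viewed, at most 13 in all, crops included, and the job is handed in when it is done.

Besides the shell and the picture viewer there is one more tool, called after ">>>" by a JSON object that holds its "method" and its "body", one argument or row to a line. move_arm: Moves the arm, as the interface text tells. Its arguments: {"type":"object","properties":{"offset":{"type":"array","items":{"type":"array","items":{"type":"number"}}},"spin":{"type":"array","items":{"type":"number"}},"jaw":{"type":"array","items":{"type":"number"}},"newtons":{"type":"number"}},"required":["offset","spin","jaw"]}

```bash
mkdir -p pics
cat > h.py <<'E'
import numpy as np,cv2
from station import get_state,cams,r
def ray(p,uv):
    K=np.array([[p['fx'],0,p['cx']],[0,p['fy'],p['cy']],[0,0,1.]])
    d=np.array([(uv[0]-p['cx'])/p['fx'],(uv[1]-p['cy'])/p['fy']]);u=d.copy()
    for _ in range(20): u=d/(1+p['k1']*(u@u))
    R=np.array(p['R']);t=np.array(p['t']).ravel()
    return -R.T@t, R.T@np.array([u[0],u[1],1])
def onz(p,uv,z):
    c,d=ray(p,uv); return c+d*(z-c[2])/d[2]
def proj(p,X):
    x=np.array(p['R'])@np.array(X)+np.array(p['t']).ravel(); u=x[:2]/x[2]; u=u*(1+p['k1']*(u@u))
    return np.array([u[0]*p['fx']+p['cx'],u[1]*p['fy']+p['cy']])
E
python3 - <<'E'
from h import *
for n in("top","side","wrist"):
    cv2.imwrite(f'pics/{n}0.png',cams.camera(n)); p=cams.camera_params(n); print(n,ray(p,(320,240)))
print(r.grasp_offset,get_state()['tcp_rot'])
E
```

```text
top (array([0.30709145, 0.02266014, 1.18083046]), array([ 0.2238504 ,  0.02326703, -0.97444307]))
side (array([0.00618151, 0.62756816, 0.70034414]), array([ 0.52354862, -0.59446939, -0.6106172 ]))
wrist (array([ 0.29472913, -0.49932415,  0.37268396]), array([-0.24923702, -0.11072888, -0.96223676]))
-0.0187 [-9.22538365e-04  9.79484720e-01  2.01516327e-01 -4.18471138e-05]
```

View pics/top0.png

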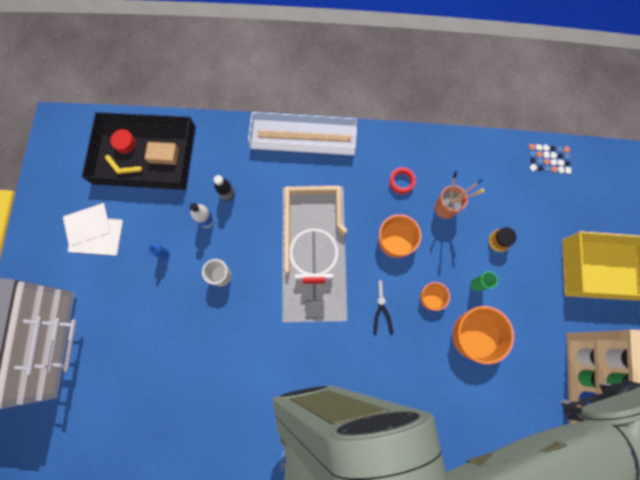

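View pics/side0.png

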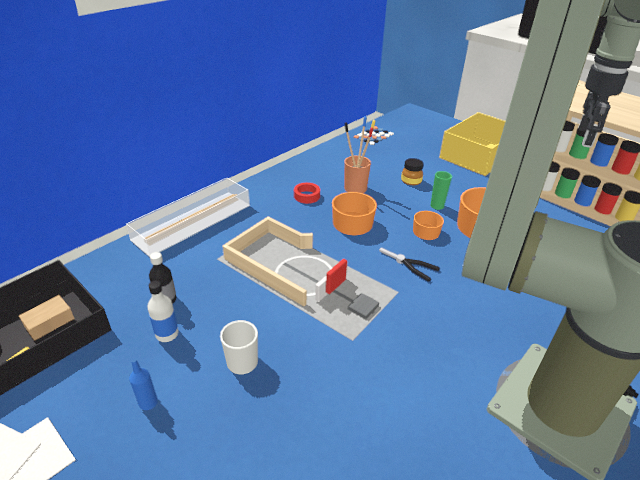

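The top view has +x up and +y left. It shows the ring at (315,252), the pusher pad at (314,280), orange tubs at (400,236), (435,297) and (483,335), the white pot at (216,273) and the green pot at (485,281). The side view confirms all of these. Next I'll measure them.

Run:
```python
from h import *
im=cv2.imread('pics/top0.png');p=cams.camera_params('top')
hsv=cv2.cvtColor(im,cv2.COLOR_BGR2HSV)
def comps(lo,hi,box,z,name,amin=40):
    m=cv2.inRange(hsv,lo,hi); k=np.zeros_like(m);x0,y0,x1,y1=box;k[y0:y1,x0:x1]=m[y0:y1,x0:x1]
    for c in cv2.findContours(k,cv2.RETR_EXTERNAL,cv2.CHAIN_APPROX_NONE)[0]:
        if cv2.contourArea(c)<amin: continue
        P=np.array([onz(p,q[0],z)[:2] for q in c],np.float32)
        # circle via top (far from camera nadir) outline
        (cx,cy),rr=cv2.minEnclosingCircle(P)
        (u,v),ru=cv2.minEnclosingCircle(c)
        print(name,np.round([u,v],0),'c',np.round([cx,cy],3),'d',round(2*rr,3),'bbox',np.round([P.min(0),P.max(0)],3).tolist())
comps((3,120,90),(20,255,255),(360,190,530,370),.06,'orange',200)
comps((40,100,40),(85,255,255),(460,260,510,300),.095,'green')
comps((0,0,110),(180,70,255),(195,250,240,295),.075,'white')
comps((0,150,100),(6,255,255),(290,260,340,300),.073,'pad',20)
comps((0,0,215),(180,40,255),(280,220,350,285),.0,'ring',50)
comps((8,40,120),(30,160,255),(270,180,350,285),.04,'fence',50)
comps((0,0,90),(180,60,255),(275,180,355,325),.0,'mat',50)
q=get_state();print(q['position'])
```

```text
orange [483. 336.] c [ 0.348 -0.378] d 0.154 bbox [[0.27799999713897705, -0.45399999618530273], [0.4180000126361847, -0.3019999861717224]]
orange [434. 297.] c [ 0.438 -0.253] d 0.072 bbox [[0.40400001406669617, -0.2879999876022339], [0.47200000286102295, -0.21799999475479126]]
orange [399. 236.] c [ 0.59  -0.156] d 0.115 bbox [[0.5350000262260437, -0.20999999344348907], [0.6449999809265137, -0.10499999672174454]]
green [484. 282.] c [ 0.478 -0.368] d 0.07 bbox [[0.45500001311302185, -0.4000000059604645], [0.503000020980835, -0.335999995470047]]
white [216. 273.] c [0.457 0.307] d 0.079 bbox [[0.42399999499320984, 0.27000001072883606], [0.4950000047683716, 0.3449999988079071]]
pad [314. 280.] c [0.458 0.058] d 0.054 bbox [[0.44999998807907104, 0.03200000151991844], [0.46299999952316284, 0.08500000089406967]]
ring [313. 256.] c [0.534 0.066] d 0.153 bbox [[0.47099998593330383, 0.0010000000474974513], [0.6100000143051147, 0.13199999928474426]]
fence [313. 230.] c [0.599 0.07 ] d 0.275 bbox [[0.4749999940395355, -0.014999999664723873], [0.7239999771118164, 0.15600000321865082]]
mat [313. 254.] c [0.546 0.067] d 0.41 bbox [[0.35199999809265137, -0.032999999821186066], [0.7419999837875366, 0.16599999368190765]]
[ 0.226827   -0.52770357  0.23036529]
```

Run:
```python
from h import *
im=cv2.imread('pics/top0.png');p=cams.camera_params('top');s=cams.camera_params('side')
hsv=cv2.cvtColor(im,cv2.COLOR_BGR2HSV)
# mat right edge (grey->blue) , left outer edge per row
sat=hsv[...,1]
R=[];
for v in range(275,316,3):
    row=sat[v]; a=[u for u in range(320,360) if row[u]>120][0]; b=[u for u in range(310,270,-1) if row[u]>120 ][0]
    R.append([*onz(p,(a,v),0)[:2],*onz(p,(b,v),0)[:2]])
R=np.array(R); print('mat right yaw',np.polyfit(R[:,0],R[:,1],1),'left',np.polyfit(R[:,2],R[:,3],1))
for n,uv,z in [('pliers',(381,284),.01),('fenceTL',(284,188),.04),('fenceTR',(342,187),.04),('lipend',(346,233),.04),('jar',(505,237),.06),('whb',(198,210),.1),('ringtop',(316,230),0)]: print(n,np.round(onz(p,uv,z)[:2],3))
for n,X in [('tub',(.59,-.155,.06)),('white',(.463,.313,.075)),('green',(.481,-.378,.095)),('ring',(.544,.066,0))]: print(n,proj(s,X).round(),proj(p,X).round())
big=cv2.resize(im[175:330,270:360],None,fx=5,fy=3.8,interpolation=cv2.INTER_CUBIC)
si=cv2.imread('pics/side0.png')[225:345,210:410]; si=cv2.resize(si,None,fx=1.7,fy=1.7*2)
big=cv2.resize(im[175:330,270:360],None,fx=3.8,fy=3.8,interpolation=cv2.INTER_CUBIC); h=min(big.shape[0],si.shape[0])
cv2.imwrite('pics/st.png',np.hstack([big[:h],si[:h]]))
```

```text
mat right yaw [ 0.47029206 -0.22618609] left [-0.36490147  0.2877593 ]
pliers [ 0.467 -0.121]
fenceTL [0.708 0.159]
fenceTR [0.722 0.   ]
lipend [ 0.593 -0.018]
jar [ 0.606 -0.44 ]
whb [0.613 0.368]
ringtop [0.606 0.064]
tub [354. 206.] [398. 236.]
white [237. 335.] [214. 271.]
green [443. 177.] [487. 281.]
ring [304. 276.] [314. 252.]
```

View pics/st.png

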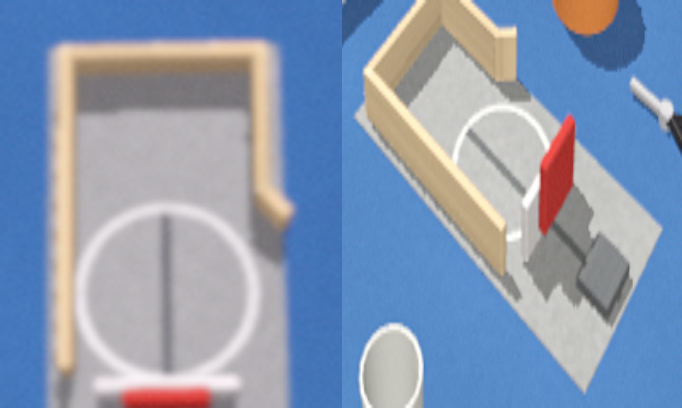

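The left crop (3.8x) shows the ring spanning x 77–262 with its top at y 202. The centre slot runs (167,215)→(165,375), the left fence top (52,45)→(60,370), and the lip tip is at (292,215).

Run:
```python
from h import *
p=cams.camera_params('top'); s=cams.camera_params('side')
f=lambda x,y,z=0: onz(p,(270+x/3.8-.4,175+y/3.8-.4),z)[:2]
yaw=lambda a,b: np.arctan2(*(b-a)[::-1])
print('slot',f(165,375),f(167,215),yaw(f(165,375),f(167,215)))
print('fenceL outer',f(57,370,.04),f(52,50,.04),yaw(f(57,370,.04),f(52,50,.04)))
print('fenceL inner',yaw(f(73,365,.04),f(77,75,.04)),f(73,365,.04))
print('end',yaw(f(52,45,.04),f(272,43,.04))+np.pi/2, 'plate',yaw(f(95,380,.05),f(240,382,.05))+np.pi/2,f(167,380,.05))
l,rr,t=f(77,292),f(262,292),f(167,202);print('ring',(l+rr)/2,np.linalg.norm(l-rr),t)
print('lip',f(292,215,.04))
# side view ring: crop x-342 /1.7, y/3.4
for a in [(455,157),(552,157),(500,105)]:
    print('side ring',onz(s,(210+(a[0]-342+0)/1.7,225+a[1]/3.4),0)[:2])
```

```text
slot [0.48464223 0.06324211] [0.60215033 0.0704514 ] 0.06127457829293495
fenceL outer [0.47698785 0.13648478] [0.70890569 0.16065561] 0.10384660000093048
fenceL inner 0.07249330789548884 [0.481224   0.12576071]
end 0.07829345205846638 plate 0.05443613168670036 [0.47377859 0.0599077 ]
ring [0.54514372 0.06444501] 0.13350282368146835 [0.61191454 0.07117111]
lip [ 0.59819734 -0.01904003]
side ring [0.59845967 0.09685924]
side ring [0.50850617 0.00788997]
side ring [0.59394724 0.0175751 ]
```

```bash
cat >> h.py <<'E'
from scipy.spatial.transform import Rotation as Ro
def plan(*tg):
    s=get_state();w,x,y,z=s['tcp_rot'];M=Ro.from_quat([x,y,z,w]).as_matrix();P=np.array(s['position'])
    yaw=np.arctan2(M[1,0],M[0,0])
    print('clock',round(s['clock'],2),'pos',P.round(4),'yaw',round(yaw,3),'q6',round(s['q'][5],2))
    for t in tg: print('  off',(M.T@(np.array(t[:3])-P)*1000).round(1),'spin',round(yaw-t[3],3))
def W(x,y): return (.545+.9976*x-.07*y,.066+.07*x+.9976*y)
E
python3 -c "
from h import *
plan((.59,-.155,.22,.07),(.59,-.155,.014,.07))"
```

```text
clock 0.15 pos [ 0.2268 -0.5277  0.2304] yaw 0.406 q6 -0.15
  off [ 480.8 -199.    10.9] spin 0.336
  off [ 480.7 -198.7  216.9] spin 0.336
```

>>> {"method": "move_arm", "body": {
  "offset": [
    [60, -25, 0],
    [120, -50, 0],
    [180, -75, 0],
    [240, -100, 0],
    [300, -125, 0],
    [350, -146, 0],
    [400, -167, 5],
    [440, -184, 8],
    [465, -193, 10],
    [481, -199, 11],
    [481, -199, 11],
    [481, -199, 11]
  ],
  "spin": [0.03, 0.07, 0.11, 0.15, 0.19, 0.23, 0.27, 0.3, 0.32, 0.336, 0.336, 0.336],
  "jaw": [60, 60, 60, 60, 60, 60, 60, 60, 60, 60, 60, 60],
  "newtons": 20
}}

```text
clock: 1.65
position: [0.5898, -0.156, 0.2199]
tcp_rot: [0.0, 0.999, 0.035, -0.0]
wrist_force: [0.6, -0.7, -0.3]
opening: 0.704
finger_force: 0.0
```

```bash
cat > wr.py <<'E'
from h import *
import sys
name,lo,hi,z,diam=sys.argv[1],eval(sys.argv[2]),eval(sys.argv[3]),float(sys.argv[4]),float(sys.argv[5])
p=cams.camera_params('wrist');im=cams.camera('wrist');cv2.imwrite(f'pics/{name}.png',im)
m=cv2.inRange(cv2.cvtColor(im,cv2.COLOR_BGR2HSV),lo,hi)
cam=ray(p,(320,240))[0];print('cam',cam.round(3))
for c in cv2.findContours(m,cv2.RETR_EXTERNAL,cv2.CHAIN_APPROX_NONE)[0]:
    if cv2.contourArea(c)<1500: continue
    h=cv2.convexHull(c)[:,0]
    P=np.array([onz(p,q,z)[:2] for q in h])
    # rim fit: circle of known radius, robust least squares on outer hull
    from scipy.optimize import least_squares
    f=least_squares(lambda c:np.hypot(*(P-c).T)-diam/2,P.mean(0),loss='soft_l1',f_scale=.002)
    (cx,cy),rr=cv2.minEnclosingCircle(P.astype(np.float32))
    print('px',cv2.boundingRect(c),'fit',f.x.round(4),'res',np.abs(f.fun).mean().round(4),'mec',round(cx,4),round(cy,4),round(2*rr,4))
plan()
E
python3 wr.py w1 '(3,120,60)' '(20,255,255)' .06 .11
```

```text
cam [ 0.664 -0.151  0.362]
px (461, 437, 56, 43) fit [ 0.3307 -0.3225] res 0.0106 mec 0.3632 -0.3465 0.0789
px (256, 150, 136, 132) fit [ 0.5964 -0.1605] res 0.0006 mec 0.5964 -0.1605 0.1095
px (449, 36, 191, 111) fit [ 0.6897 -0.3055] res 0.0101 mec 0.6923 -0.3194 0.1455
clock 1.7 pos [ 0.5897 -0.1562  0.2201] yaw 0.069 q6 1.1
```

View pics/w1.png

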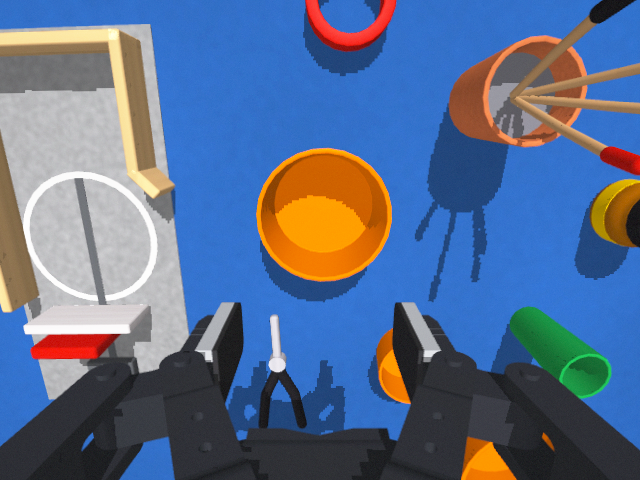

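The tub is at (323,215) in the image, and its 110 mm diameter confirms it is the right one. The ring is clear at centre (91,236), with the slot running (101,297)→(79,178). I'll refine the station pose from this view.

Run:
```python
from h import *
p=cams.camera_params('wrist'); im=cv2.imread('pics/w1.png'); hsv=cv2.cvtColor(im,cv2.COLOR_BGR2HSV)
m=cv2.inRange(hsv,(0,0,225),(180,25,255));m[300:]=0;m[:, 160:]=0;m[:165]=0
q=cv2.findNonZero(m)[:,0]; P=np.array([onz(p,a,0)[:2] for a in q])
from scipy.optimize import least_squares
f=least_squares(lambda c:np.hypot(*(P-c[:2]).T)-c[2],[.545,.066,.064],loss='soft_l1',f_scale=.001);print('ring',f.x.round(4),len(P))
yaw=lambda a,b: np.arctan2(*(b-a)[::-1])
g=lambda u,v,z=0:onz(p,(u,v),z)[:2]
print('slot',yaw(g(101,297),g(79,178)),'matR',yaw(g(182,300),g(152,30)),'fenceR in',yaw(g(131,175,.04),g(110,40,.04)),'padtop',g(70,340,.073))
plan((.5964,-.1605,.22,.07),(.5964,-.1605,.015,.07))
```

```text
ring [0.5459 0.0665 0.0633] 2427
slot 0.07792194528839791 matR 0.07234444146637285 fenceR in 0.0943968328973041 padtop [0.47731753 0.04950599]
clock 1.7 pos [ 0.5897 -0.1562  0.2201] yaw 0.069 q6 1.1
  off [6.4 4.7 0.1] spin -0.001
  off [  6.5   4.7 205.1] spin -0.001
```

>>> {"method": "move_arm", "body": {
  "offset": [
    [6.5, 4.7, 50],
    [6.5, 4.7, 100],
    [6.5, 4.7, 140],
    [6.5, 4.7, 170],
    [6.5, 4.7, 190],
    [6.5, 4.7, 203],
    [6.5, 4.7, 203]
  ],
  "spin": [0, 0, 0, 0, 0, 0, 0],
  "jaw": [55, 55, 55, 55, 55, 55, 55]
}}

```text
clock: 2.58
position: [0.5968, -0.16, 0.0169]
tcp_rot: [-0.0, 0.999, 0.035, -0.0]
wrist_force: [-0.1, 0.6, -0.4]
opening: 0.643
finger_force: 0.0
```

```bash
sed -i 's/^def W.*/def W(x,y): return (.546+.9972*x-.075*y,.0665+.075*x+.9972*y)/' h.py
python3 - <<'E'
from h import *
plan(*[(*W(*a),.017,.075) for a in [(-.02,-.15),(-.02,-.09),(-.005,-.045),(0,0),(0,.003),(0,.006)]])
E
```

```text
clock 2.58 pos [ 0.5968 -0.16    0.0169] yaw 0.069 q6 1.1
  off [-54.1 -79.3  -0. ] spin -0.006
  off [ -54.5 -139.3   -0. ] spin -0.006
  off [ -39.7 -184.4   -0. ] spin -0.006
  off [ -35.  -229.4    0. ] spin -0.006
  off [ -35.  -232.4    0. ] spin -0.006
  off [ -35.  -235.4    0. ] spin -0.006
```

>>> {"method": "move_arm", "body": {
  "offset": [
    [-7, -10, 0],
    [-15, -20, 0],
    [-23, -32, 0],
    [-31, -44, 0],
    [-39, -56, 0],
    [-47, -68, 0],
    [-54, -80, 0],
    [-55, -92, 0],
    [-55, -104, 0],
    [-55, -116, 0],
    [-55, -128, 0],
    [-55, -140, 0],
    [-51, -152, 0],
    [-47, -164, 0],
    [-43, -176, 0],
    [-39, -188, 0],
    [-36, -200, 0],
    [-34, -212, 0],
    [-33, -224, 0],
    [-33, -234, 0]
  ],
  "spin": [0, 0, 0, 0, 0, 0, 0, 0, 0, 0, 0, 0, 0, 0, 0, 0, 0, 0, 0, 0],
  "jaw": [55, 55, 55, 55, 55, 55, 55, 55, 55, 55, 55, 55, 55, 55, 55, 55, 55, 55, 55, 55]
}}

```text
clock: 5.08
position: [0.548, 0.0721, 0.0173]
tcp_rot: [0.0, 0.999, 0.035, 0.0]
wrist_force: [0.1, -1.0, 2.2]
opening: 0.644
finger_force: 0.8
```

```bash
cat > tp.py <<'E'
from h import *
from scipy.optimize import least_squares
p=cams.camera_params('top');im=cams.camera('top');cv2.imwrite('pics/tp.png',im)
plan()
E
python3 tp.py
```

```text
clock 5.12 pos [0.5477 0.0731 0.0173] yaw 0.071 q6 1.48
```

>>> {"method": "move_arm", "body": {
  "offset": [
    [0, 6, 0],
    [0, 6, -30],
    [0, 6, -80],
    [0, 6, -130],
    [0, 6, -180],
    [0, 6, -200],
    [0, 6, -200]
  ],
  "spin": [0, 0, 0, 0, 0, 0, 0],
  "jaw": [55, 55, 55, 55, 55, 55, 55]
}}

```text
clock: 6.0
position: [0.5497, 0.0647, 0.2194]
tcp_rot: [0.0, 0.999, 0.034, 0.002]
wrist_force: [-0.4, -0.5, -0.5]
opening: 0.646
finger_force: 0.0
```

```bash
python3 wr.py w2 '(3,150,60)' '(20,255,255)' .06 .11; python3 -c "
from h import *
plan((.463,.313,.22,.075))"
```

```text
cam [0.623 0.069 0.362]
px (586, 304, 54, 78) fit [ 0.4743 -0.2395] res 0.0069 mec 0.4576 -0.2166 0.0897
px (247, 156, 135, 132) fit [0.5508 0.0674] res 0.0006 mec 0.5508 0.0673 0.1094
clock 6.05 pos [0.5484 0.0648 0.2173] yaw 0.069 q6 1.46
clock 6.05 pos [0.5484 0.0648 0.2173] yaw 0.069 q6 1.46
  off [ -68.1 -253.5   -2.7] spin -0.006
```

The tub is 5 mm from the mark centre. Next is the white pot.

>>> {"method": "move_arm", "body": {
  "offset": [
    [-12, -40, -3],
    [-25, -90, -3],
    [-38, -140, -3],
    [-50, -190, -3],
    [-62, -230, -3],
    [-68, -250, -3],
    [-68, -254, -3],
    [-68, -254, -3]
  ],
  "spin": [0, 0, 0, 0, 0, 0, 0, 0],
  "jaw": [85, 85, 85, 85, 85, 85, 85, 85]
}}

```text
clock: 7.05
position: [0.4624, 0.3131, 0.2188]
tcp_rot: [0.001, 0.999, 0.035, -0.001]
wrist_force: [-0.9, -0.5, -0.4]
opening: 0.992
finger_force: 0.0
```

```bash
python3 wr.py w3 '(0,0,120)' '(180,60,255)' .075 .064
```

```text
cam [0.536 0.318 0.361]
px (279, 180, 82, 88) fit [0.4653 0.3113] res 0.0012 mec 0.4665 0.3113 0.0689
px (553, 0, 87, 103) fit [0.6047 0.1363] res 0.005 mec 0.6012 0.1321 0.0808
px (481, 0, 159, 326) fit [0.4233 0.1077] res 0.0587 mec 0.5151 0.1158 0.2732
px (213, 0, 68, 40) fit [0.6274 0.368 ] res 0.0028 mec 0.6113 0.37 0.0448
clock 7.1 pos [0.4628 0.3129 0.2192] yaw 0.069 q6 1.94
```

View pics/w3.png

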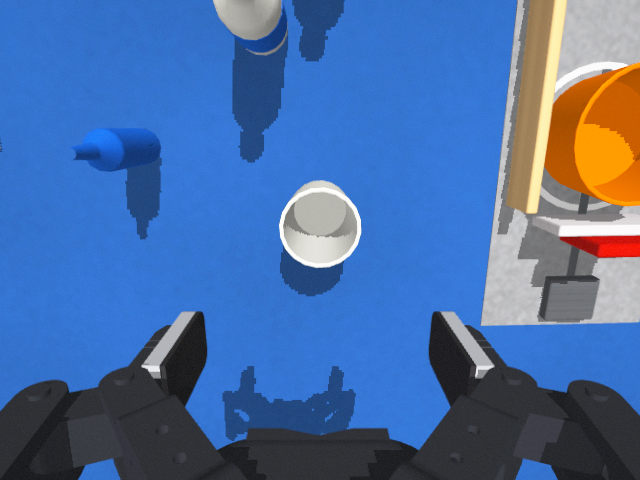

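The pot rim circle is centred at (320,227) with a radius of 41 px, and the fingers straddle it cleanly. That puts it at about (.464, .3115).

>>> {"method": "move_arm", "body": {
  "offset": [
    [1.2, 1.5, 50],
    [1.2, 1.5, 100],
    [1.2, 1.5, 140],
    [1.2, 1.5, 162],
    [1.2, 1.5, 167],
    [1.2, 1.5, 167],
    [1.2, 1.5, 167],
    [1.2, 1.5, 167],
    [1.2, 1.5, 167],
    [1.2, 1.5, 167],
    [1.2, 1.5, 167]
  ],
  "spin": [0, 0, 0, 0, 0, 0, 0, 0, 0, 0, 0],
  "jaw": [85, 85, 85, 85, 85, 50, 50, 50, 50, 50, 50],
  "newtons": 25
}}

```text
clock: 8.48
position: [0.4653, 0.313, 0.0547]
tcp_rot: [-0.0, 0.999, 0.035, 0.001]
wrist_force: [-0.0, -2.1, 6.1]
opening: 0.729
finger_force: 27.9
```

```bash
python3 -c "
from h import *
plan((.551,.067,.16,.075),(.551,.067,.059,.075))"
```

```text
clock 8.47 pos [0.4653 0.313  0.0547] yaw 0.07 q6 1.94
  off [  68.6  251.3 -105.3] spin -0.005
  off [ 68.3 251.3  -4.3] spin -0.005
```

>>> {"method": "move_arm", "body": {
  "offset": [
    [0, 0, -25],
    [0, 0, -60],
    [0, 0, -95],
    [5, 20, -108],
    [15, 55, -108],
    [26, 95, -108],
    [37, 135, -108],
    [48, 175, -108],
    [58, 212, -108],
    [65, 240, -108],
    [69, 252, -108],
    [69, 252, -108],
    [69, 252, -90],
    [69, 252, -65],
    [69, 252, -40],
    [69, 252, -25],
    [69, 252, -16],
    [69, 252, -12],
    [69, 252, -12]
  ],
  "spin": [0, 0, 0, 0, 0, 0, 0, 0, 0, 0, 0, 0, 0, 0, 0, 0, 0, 0, 0],
  "jaw": [50, 50, 50, 50, 50, 50, 50, 50, 50, 50, 50, 50, 50, 50, 50, 50, 50, 50, 50]
}}

```text
clock: 10.85
position: [0.5509, 0.066, 0.0656]
tcp_rot: [0.0, 0.999, 0.035, 0.0]
wrist_force: [-0.8, 0.7, -0.8]
opening: 0.728
finger_force: 27.9
```

```bash
python3 -c "
from h import *
plan((.551,.067,.0597,.075))"
```

```text
clock 10.85 pos [0.5509 0.066  0.0656] yaw 0.07 q6 1.46
  off [ 0.2 -0.9  5.9] spin -0.005
```

Lower in small steps until it makes contact, then release.

>>> {"method": "move_arm", "body": {
  "offset": [
    [0, 0, 2],
    [0, 0, 4],
    [0, 0, 5.5],
    [0, 0, 6.5],
    [0, 0, 6.5]
  ],
  "spin": [0, 0, 0, 0, 0],
  "jaw": [50, 50, 50, 50, 50]
}}

```text
clock: 11.48
position: [0.5511, 0.066, 0.0598]
tcp_rot: [-0.0, 0.999, 0.035, 0.001]
wrist_force: [-1.9, -1.2, 5.0]
opening: 0.726
finger_force: 28.3
```

>>> {"method": "move_arm", "body": {
  "offset": [
    [0, 0, 6],
    [0, 0, 6],
    [0, 0, 6],
    [0, 0, 0],
    [0, 0, -15],
    [0, 0, -40],
    [0, 0, -80],
    [0, 0, -120],
    [0, 0, -155],
    [0, 0, -155]
  ],
  "spin": [0, 0, 0, 0, 0, 0, 0, 0, 0, 0],
  "jaw": [72, 72, 72, 72, 72, 80, 85, 85, 85, 85]
}}

```text
clock: 12.72
position: [0.5535, 0.0659, 0.2192]
tcp_rot: [0.0, 0.999, 0.035, 0.005]
wrist_force: [0.3, 0.7, -0.1]
opening: 0.996
finger_force: 0.0
```

```bash
python3 wr.py w4 '(0,0,120)' '(180,60,255)' .08 .064;python3 -c "
from h import *
im=cv2.imread('pics/w4.png');p=cams.camera_params('wrist')
plan((.481,-.378,.22,.075),(.55,.0,.22,.075))"
```

```text
cam [0.626 0.071 0.362]
px (278, 190, 82, 88) fit [0.5515 0.0649] res 0.0012 mec 0.5527 0.065 0.0687
px (213, 3, 194, 386) fit [0.5574 0.0692] res 0.0873 mec 0.5639 0.0662 0.3206
clock 12.78 pos [0.5519 0.0659 0.2166] yaw 0.07 q6 1.46
clock 12.78 pos [0.5519 0.0659 0.2166] yaw 0.07 q6 1.46
  off [-101.6  437.9   -3.7] spin -0.005
  off [-6.4 65.6 -3.4] spin -0.005
```

View pics/w4.png

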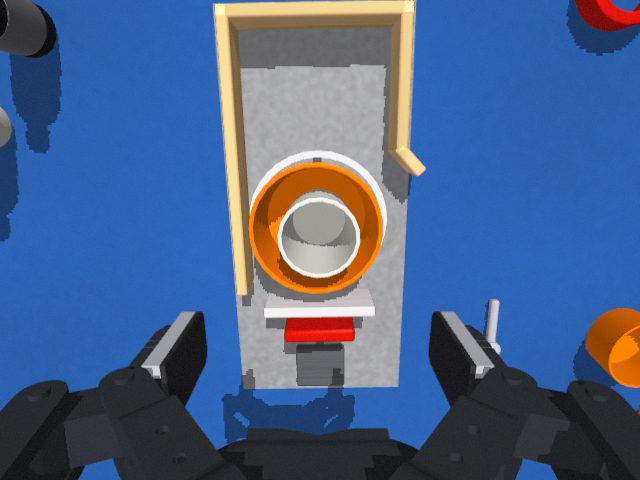

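The white pot stands upright in the tub with its rim centre at (319,236), about (.550,.065). On to the green pot.

>>> {"method": "move_arm", "body": {
  "offset": [
    [-10, 40, -3],
    [-21, 90, -3],
    [-32, 140, -3],
    [-44, 190, -3],
    [-56, 240, -3],
    [-68, 290, -3],
    [-80, 340, -3],
    [-90, 385, -3],
    [-98, 420, -3],
    [-101, 435, -3],
    [-102, 438, -3],
    [-102, 438, -3]
  ],
  "spin": [0, 0, 0, 0, 0, 0, 0, 0, 0, 0, 0, 0],
  "jaw": [85, 85, 85, 85, 85, 85, 85, 85, 85, 85, 85, 85]
}}

```text
clock: 14.28
position: [0.4794, -0.3768, 0.2163]
tcp_rot: [-0.001, 0.999, 0.035, -0.0]
wrist_force: [0.0, 0.0, -0.8]
opening: 0.995
finger_force: 0.0
```

```bash
python3 wr.py w5 '(40,100,40)' '(85,255,255)' .095 .044
```

```text
cam [ 0.553 -0.372  0.359]
px (298, 186, 62, 73) fit [ 0.4895 -0.3834] res 0.0021 mec 0.4911 -0.3832 0.0527
clock 14.32 pos [ 0.4796 -0.3766  0.2165] yaw 0.071 q6 0.69
```

View pics/w5.png

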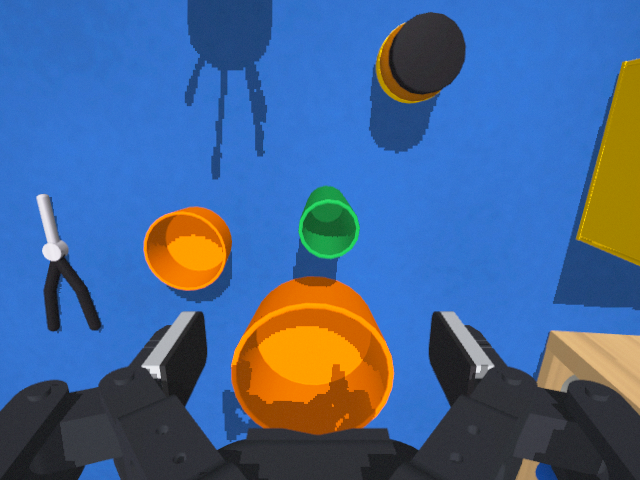

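The green rim circle is centred at (329,229). The neighbouring large tub stays clear of the fingers.

```bash
python3 -c "
from h import *
p=cams.camera_params('wrist');c=onz(p,(329,229),.095);print(c, onz(p,(299,229),.095)-onz(p,(359,229),.095))
plan((c[0],c[1],.073,.075))"
```

```text
[ 0.48698136 -0.38403302  0.095     ] [-0.00302862  0.04234132  0.        ]
clock 14.32 pos [ 0.4796 -0.3766  0.2165] yaw 0.071 q6 0.69
  off [  6.9   8.1 143.5] spin -0.004
```

>>> {"method": "move_arm", "body": {
  "offset": [
    [7, 8, 40],
    [7, 8, 80],
    [7, 8, 115],
    [7, 8, 137],
    [7, 8, 143],
    [7, 8, 143],
    [7, 8, 143],
    [7, 8, 143],
    [7, 8, 143],
    [7, 8, 143],
    [7, 8, 143],
    [7, 8, 143]
  ],
  "spin": [0, 0, 0, 0, 0, 0, 0, 0, 0, 0, 0, 0],
  "jaw": [80, 70, 65, 60, 60, 30, 30, 30, 30, 30, 30, 30],
  "newtons": 22
}}

```text
clock: 15.82
position: [0.4871, -0.3858, 0.0742]
tcp_rot: [0.0, 0.999, 0.035, 0.0]
wrist_force: [0.2, 0.8, 1.8]
opening: 0.5
finger_force: 22.6
```

```bash
python3 -c "
from h import *
plan((.550,.065,.21,.075))"
```

```text
clock 15.82 pos [ 0.4871 -0.3858  0.0742] yaw 0.07 q6 0.69
  off [  94.3 -445.3 -136. ] spin -0.005
```

>>> {"method": "move_arm", "body": {
  "offset": [
    [0, 0, -25],
    [0, 0, -60],
    [0, 0, -100],
    [4, -20, -125],
    [12, -55, -130],
    [21, -100, -130],
    [31, -145, -130],
    [40, -190, -130],
    [50, -235, -130],
    [59, -280, -130],
    [69, -325, -130],
    [78, -370, -130],
    [86, -405, -130],
    [91, -430, -130],
    [94, -442, -130],
    [94, -446, -130],
    [94, -446, -130],
    [94, -446, -130]
  ],
  "spin": [0, 0, 0, 0, 0, 0, 0, 0, 0, 0, 0, 0, 0, 0, 0, 0, 0, 0],
  "jaw": [30, 30, 30, 30, 30, 30, 30, 30, 30, 30, 30, 30, 30, 30, 30, 30, 30, 30]
}}

```text
clock: 18.08
position: [0.5495, 0.065, 0.2038]
tcp_rot: [0.0, 0.999, 0.034, -0.0]
wrist_force: [-0.2, 0.3, -0.3]
opening: 0.501
finger_force: 22.7
```

Run:
```python
from h import *
p=cams.camera_params('wrist');im=cams.camera('wrist');cv2.imwrite('pics/w6.png',im)
s=cams.camera('side');cv2.imwrite('pics/s6.png',s)
cv2.imwrite('pics/c6.png',np.hstack([cv2.resize(im[130:430,170:470],(400,400)),cv2.resize(s[150:350,200:400],(400,400))]))
plan((.550,.065,.0845,.075))
```

```text
clock 18.18 pos [0.5495 0.0651 0.2038] yaw 0.069 q6 1.46
  off [5.000e-01 1.000e-01 1.193e+02] spin -0.006
```

View pics/c6.png

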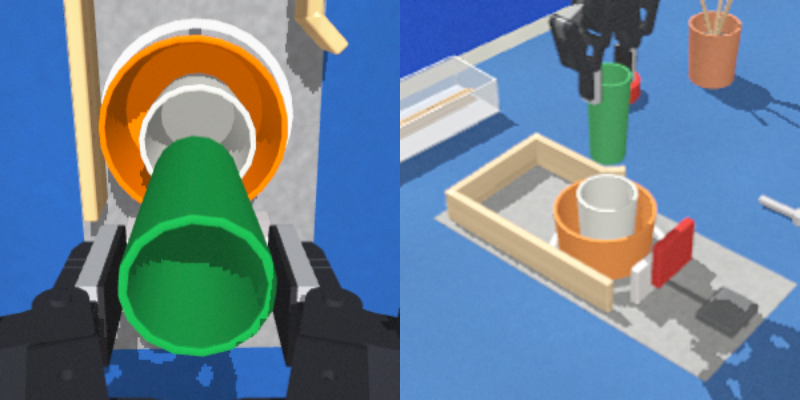

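The green pot is held level above the nest. Its rim centre is about (317,344) in the full wrist image, and the white rim centre is about (318.5,233).

Run:
```python
from h import *
p=cams.camera_params('wrist')
print('green',onz(p,(317,344),.2246),'white',onz(p,(318.5,233),.08))
```

```text
green [0.55004886 0.06517747 0.2246    ] white [0.55291413 0.06466308 0.08      ]
```

>>> {"method": "move_arm", "body": {
  "offset": [
    [1.5, 0, 10],
    [1.5, 0, 30],
    [1.5, 0, 50],
    [1.5, 0, 68],
    [1.5, 0, 84],
    [1.5, 0, 97],
    [1.5, 0, 106],
    [1.5, 0, 112],
    [1.5, 0, 115],
    [1.5, 0, 117],
    [1.5, 0, 118.5],
    [1.5, 0, 119.5],
    [1.5, 0, 119.5]
  ],
  "spin": [0, 0, 0, 0, 0, 0, 0, 0, 0, 0, 0, 0, 0],
  "jaw": [30, 30, 30, 30, 30, 30, 30, 30, 30, 30, 30, 30, 30]
}}

```text
clock: 19.8
position: [0.551, 0.066, 0.0843]
tcp_rot: [0.0, 0.999, 0.035, 0.0]
wrist_force: [0.1, 1.0, 0.2]
opening: 0.502
finger_force: 22.7
```

>>> {"method": "move_arm", "body": {
  "offset": [
    [0, 0, 0.7],
    [0, 0, 1.4],
    [0, 0, 1.4]
  ],
  "spin": [0, 0, 0],
  "jaw": [30, 30, 30]
}}

```text
clock: 20.18
position: [0.5519, 0.0661, 0.0842]
tcp_rot: [-0.0, 0.999, 0.035, 0.001]
wrist_force: [-0.6, -0.1, 5.3]
opening: 0.5
finger_force: 23.1
```

Contact. Release, lift straight up and look.

>>> {"method": "move_arm", "body": {
  "offset": [
    [0, 0, 1],
    [0, 0, 1],
    [0, 0, 1],
    [0, 0, 0],
    [0, 0, -20],
    [0, 0, -55],
    [0, 0, -95],
    [0, 0, -135],
    [0, 0, -135]
  ],
  "spin": [0, 0, 0, 0, 0, 0, 0, 0, 0],
  "jaw": [60, 60, 60, 60, 60, 60, 60, 40, 0]
}}

```text
clock: 21.3
position: [0.5539, 0.0659, 0.2225]
tcp_rot: [0.0, 0.999, 0.035, 0.005]
wrist_force: [-0.0, 0.7, -0.3]
opening: 0.284
finger_force: 0.0
```

Run:
```python
from h import *
im=cams.camera('wrist');s=cams.camera('side')
cv2.imwrite('pics/c7.png',np.hstack([cv2.resize(im[130:430,170:470],(400,400)),cv2.resize(s[200:350,250:400],(400,400))]))
plan(*[(*W(x,0),z,.075) for x,z in [(-.125,.219),(-.125,.045),(-.10,.045),(.0,.045)]])
```

```text
clock 21.4 pos [0.5509 0.066  0.2179] yaw 0.07 q6 1.46
  off [-129.9   -0.2   -1.1] spin -0.005
  off [-129.9   -0.2  172.9] spin -0.005
  off [-104.9   -0.3  172.9] spin -0.005
  off [ -4.9  -0.9 172.9] spin -0.005
```

View pics/c7.png

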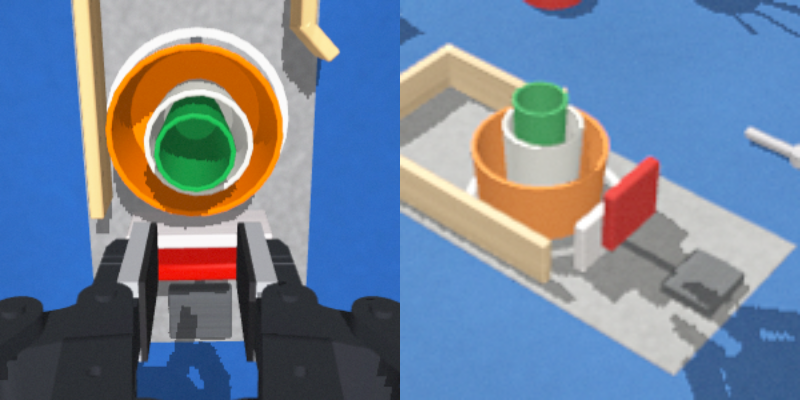

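The nest is sound, with the green pot upright inside the white one. Now I'll bring the closed fingers down behind the pad.

>>> {"method": "move_arm", "body": {
  "offset": [
    [-40, 0, 0],
    [-85, 0, 0],
    [-120, 0, 0],
    [-130, 0, 0],
    [-130, 0, 30],
    [-130, 0, 75],
    [-130, 0, 120],
    [-130, 0, 155],
    [-130, 0, 168],
    [-130, 0, 170],
    [-124, 0, 170],
    [-118, 0, 170],
    [-113, 0, 170]
  ],
  "spin": [0, 0, 0, 0, 0, 0, 0, 0, 0, 0, 0, 0, 0],
  "jaw": [0, 0, 0, 0, 0, 0, 0, 0, 0, 0, 0, 0, 0]
}}

```text
clock: 23.02
position: [0.44, 0.0581, 0.049]
tcp_rot: [0.0, 0.999, 0.035, 0.001]
wrist_force: [-0.2, -0.3, 0.0]
opening: 0.001
finger_force: 0.0
```

Run:
```python
from h import *
plan(*[(*W(x,0),.048,.075) for x in (-.10,-.001,.0)])
```

```text
clock 23.02 pos [0.44   0.0581 0.049 ] yaw 0.07 q6 1.44
  off [ 6.4 -0.5  1. ] spin -0.005
  off [105.4  -1.    1.3] spin -0.005
  off [106.4  -1.    1.3] spin -0.005
```

>>> {"method": "move_arm", "body": {
  "offset": [
    [4, 0, 0],
    [8, 0, 0],
    [13, 0, 0],
    [18, 0, 0],
    [23, 0, 0],
    [28, 0, 0],
    [34, 0, 0],
    [40, 0, 0],
    [46, 0, 0],
    [52, 0, 0],
    [58, 0, 0],
    [64, 0, 0],
    [70, 0, 0],
    [76, 0, 0],
    [82, 0, 0],
    [87, -1, 0],
    [92, -1, 0],
    [96, -1, 0],
    [98, -1, 0],
    [100, -1, 0]
  ],
  "spin": [0, 0, 0, 0, 0, 0, 0, 0, 0, 0, 0, 0, 0, 0, 0, 0, 0, 0, 0, 0],
  "jaw": [0, 0, 0, 0, 0, 0, 0, 0, 0, 0, 0, 0, 0, 0, 0, 0, 0, 0, 0, 0]
}}

```text
clock: 25.52
position: [0.536, 0.0662, 0.0473]
tcp_rot: [-0.0, 0.999, 0.035, -0.003]
wrist_force: [-7.8, 0.3, 4.3]
opening: 0.004
finger_force: 3.9
```

>>> {"method": "move_arm", "body": {
  "offset": [
    [2, 0, 0],
    [4, 0, 0],
    [6, 0, 0],
    [8, 0, 0],
    [8, 0, 0]
  ],
  "spin": [0, 0, 0, 0, 0],
  "jaw": [0, 0, 0, 0, 0]
}}

```text
clock: 26.15
position: [0.5442, 0.0669, 0.0473]
tcp_rot: [-0.0, 0.999, 0.035, -0.002]
wrist_force: [-7.0, 1.4, 4.1]
opening: 0.004
finger_force: 3.5
```

>>> {"method": "move_arm", "body": {
  "offset": [
    [2, 0, 0],
    [4, 0, 0],
    [6, 0, 0],
    [6, 0, 0]
  ],
  "spin": [0, 0, 0, 0],
  "jaw": [0, 0, 0, 0]
}}

```text
clock: 26.65
position: [0.5448, 0.0671, 0.0465]
tcp_rot: [-0.0, 0.999, 0.035, -0.008]
wrist_force: [-18.7, -1.2, 12.7]
opening: 0.003
finger_force: 9.7
```

That is the stop, at the predicted position. I'll back off gently, then lift clear.

>>> {"method": "move_arm", "body": {
  "offset": [
    [0, 0, 0],
    [-8, 0, 0],
    [-16, 0, 0],
    [-26, 0, 0],
    [-38, 0, 0],
    [-50, 0, 0],
    [-62, 0, 0],
    [-74, 0, 0],
    [-86, 0, 0],
    [-98, 0, 0],
    [-110, 0, 0],
    [-122, 0, 0],
    [-128, 0, -10],
    [-130, 0, -50],
    [-130, 0, -100],
    [-130, 0, -150],
    [-130, 0, -170],
    [-130, 0, -170]
  ],
  "spin": [0, 0, 0, 0, 0, 0, 0, 0, 0, 0, 0, 0, 0, 0, 0, 0, 0, 0],
  "jaw": [0, 0, 0, 0, 0, 0, 0, 0, 0, 0, 0, 0, 0, 0, 0, 0, 0, 0]
}}

```text
clock: 28.9
position: [0.4241, 0.0579, 0.2207]
tcp_rot: [0.0, 0.999, 0.035, 0.003]
wrist_force: [-0.7, 0.3, -0.5]
opening: -0.004
finger_force: 0.0
```

Run:
```python
from h import *
t=cams.camera('top');s=cams.camera('side')
cv2.imwrite('pics/c8.png',np.hstack([cv2.resize(t[170:330,240:400],(400,400)),cv2.resize(s[180:340,220:380],(400,400))]))
p=cams.camera_params('top')
m=cv2.inRange(cv2.cvtColor(t,cv2.COLOR_BGR2HSV),(3,150,90),(20,255,255));k=m*0;k[180:280,285:345]=m[180:280,285:345]
c=max(cv2.findContours(k,cv2.RETR_EXTERNAL,cv2.CHAIN_APPROX_NONE)[0],key=cv2.contourArea)
P=np.array([onz(p,q[0],.06)[:2] for q in c],np.float32);C=np.array(cv2.minEnclosingCircle(P)[0])-[.546,.0665]
print('tub station',C[0]*.997+C[1]*.075,C[1]*.997-C[0]*.075); plan()
```

```text
tub station 0.08081298752176758 0.0009202400172948835
clock 29.0 pos [0.4218 0.058  0.2174] yaw 0.07 q6 1.43
```

View pics/c8.png

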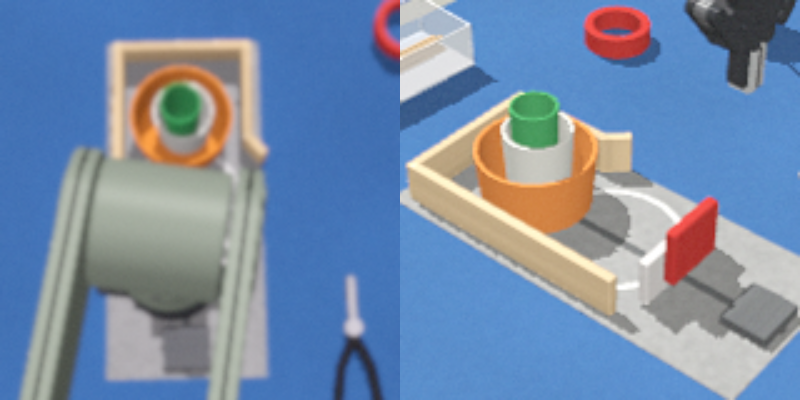

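>>> {"method": "move_arm", "body": {
  "offset": [
    [40, 0, -20],
    [80, 0, -20],
    [110, 0, -20],
    [130, 0, -20],
    [130, 0, -20],
    [130, 0, -20]
  ],
  "spin": [0, 0, 0, 0, 0, 0],
  "jaw": [0, 0, 0, 0, 0, 0]
}}

```text
clock: 29.75
position: [0.5505, 0.0671, 0.2362]
tcp_rot: [-0.0, 0.999, 0.035, -0.002]
wrist_force: [0.6, -0.3, -0.1]
opening: -0.001
finger_force: 0.0
```

```bash
python3 wr.py w9 '(5,190,60)' '(18,255,255)' .06 .11
python3 - <<'E'
from h import *
from scipy.optimize import least_squares
p=cams.camera_params('wrist');im=cv2.imread('pics/w9.png')
m=cv2.inRange(cv2.cvtColor(im,cv2.COLOR_BGR2HSV),(0,0,225),(180,25,255))
P=np.array([onz(p,a,0)[:2] for a in cv2.findNonZero(m)[:,0]]); P=P[np.abs(np.hypot(*(P-[.546,.0665]).T)-.0635)<.009]
f=least_squares(lambda c:np.hypot(*(P-c[:2]).T)-.0633,[.545,.066],loss='soft_l1',f_scale=.001);print('ring',f.x,len(P))
# end fence inner top edge: along the tub axis columns, wood mask
h=cv2.inRange(cv2.cvtColor(im,cv2.COLOR_BGR2HSV),(10,40,190),(28,150,255))
E
```

```text
cam [0.625 0.072 0.378]
px (578, 296, 62, 75) fit [ 0.4753 -0.2422] res 0.0078 mec 0.4575 -0.2224 0.0936
px (247, 47, 138, 143) fit [0.6309 0.0741] res 0.0011 mec 0.6311 0.0743 0.109
clock 29.8 pos [0.5506 0.0671 0.2367] yaw 0.07 q6 1.47
ring [0.54630042 0.06526614] 1567
```

View pics/w9.png

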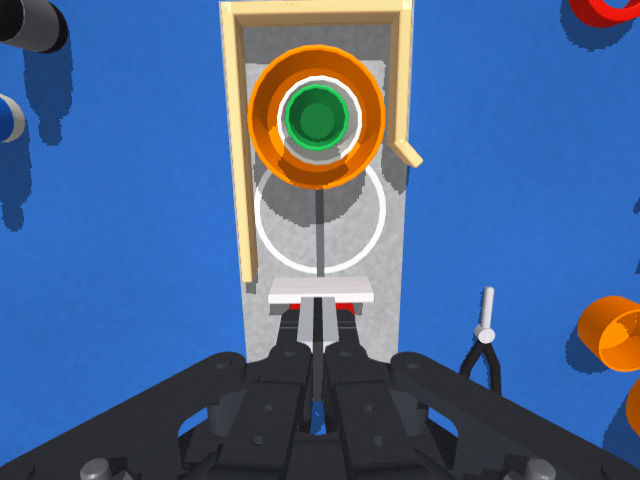

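The nest sits square in the bay and the pusher is back. The tub's x looks close to the 85 mm limit, so I'll check it against the end stop.

Run:
```python
from h import *
p=cams.camera_params('wrist');im=cv2.imread('pics/w9.png');hsv=cv2.cvtColor(im,cv2.COLOR_BGR2HSV)
print([tuple(hsv[v,318]) for v in range(18,30,2)],[(v,tuple(hsv[v,318])) for v in range(40,52,2)],[(v,tuple(hsv[v,318])) for v in range(180,196,2)])
g=lambda u,v,z: (np.array([.997,.075])@(onz(p,(u,v),z)[:2]-[.5463,.0665])).round(4)
for v in (11,13,24,25,26): print('fence',v,g(318,v,.04))
print('far',g(318,45.5,.06),'near',g(318,188.5,.06),'plate top front',g(320,279,.05),'ring near out',g(320,273,0))
```

```text
[(np.uint8(15), np.uint8(110), np.uint8(144)), (np.uint8(17), np.uint8(113), np.uint8(138)), (np.uint8(17), np.uint8(110), np.uint8(130)), (np.uint8(17), np.uint8(104), np.uint8(127)), (np.uint8(90), np.uint8(4), np.uint8(114)), (np.uint8(90), np.uint8(2), np.uint8(117))] [(40, (np.uint8(140), np.uint8(7), np.uint8(116))), (42, (np.uint8(105), np.uint8(5), np.uint8(113))), (44, (np.uint8(10), np.uint8(129), np.uint8(203))), (46, (np.uint8(21), np.uint8(235), np.uint8(255))), (48, (np.uint8(17), np.uint8(255), np.uint8(253))), (50, (np.uint8(14), np.uint8(255), np.uint8(183)))] [(180, (np.uint8(14), np.uint8(255), np.uint8(143))), (182, (np.uint8(14), np.uint8(255), np.uint8(143))), (184, (np.uint8(14), np.uint8(253), np.uint8(152))), (186, (np.uint8(14), np.uint8(255), np.uint8(197))), (188, (np.uint8(14), np.uint8(255), np.uint8(231))), (190, (np.uint8(105), np.uint8(21), np.uint8(73))), (192, (np.uint8(107), np.uint8(24), np.uint8(73))), (194, (np.uint8(103), np.uint8(24), np.uint8(73)))]
fence 11 0.1676
fence 13 0.1662
fence 24 0.1585
fence 25 0.1578
fence 26 0.157
far 0.1392 near 0.0314 plate top front -0.0532 ring near out -0.0664
```

The tub is at 85–86 mm, with almost no margin. A second, brisker push will carry it slightly further in.

>>> {"method": "move_arm", "body": {
  "offset": [
    [-45, 0, 0],
    [-90, 0, 0],
    [-122, 0, 0],
    [-128, 0, 0],
    [-128, 0, 40],
    [-128, 0, 90],
    [-128, 0, 140],
    [-128, 0, 175],
    [-128, 0, 187],
    [-120, 0, 188],
    [-112, 0, 188],
    [-112, 0, 188]
  ],
  "spin": [0, 0, 0, 0, 0, 0, 0, 0, 0, 0, 0, 0],
  "jaw": [0, 0, 0, 0, 0, 0, 0, 0, 0, 0, 0, 0]
}}

```text
clock: 31.3
position: [0.443, 0.0591, 0.0517]
tcp_rot: [0.0, 0.999, 0.035, 0.002]
wrist_force: [0.2, 0.1, -0.6]
opening: -0.001
finger_force: 0.0
```

>>> {"method": "move_arm", "body": {
  "offset": [
    [8, 0, 0],
    [18, 0, 0],
    [30, 0, 0],
    [44, 0, 0],
    [60, 0, 0],
    [77, 0, 0],
    [94, 0, 0],
    [110, 0, 0],
    [112, 0, 0],
    [113, 0, 0],
    [114, 0, 0],
    [114, 0, 0]
  ],
  "spin": [0, 0, 0, 0, 0, 0, 0, 0, 0, 0, 0, 0],
  "jaw": [0, 0, 0, 0, 0, 0, 0, 0, 0, 0, 0, 0]
}}

```text
clock: 32.8
position: [0.5448, 0.0676, 0.048]
tcp_rot: [-0.0, 0.999, 0.035, -0.011]
wrist_force: [-24.3, 0.2, 16.8]
opening: -0.001
finger_force: 12.1
```

At the stop again. Retreat, then recheck from the same hover.

>>> {"method": "move_arm", "body": {
  "offset": [
    [-8, 0, 0],
    [-18, 0, 0],
    [-30, 0, 0],
    [-42, 0, 0],
    [-54, 0, 0],
    [-66, 0, 0],
    [-78, 0, 0],
    [-90, 0, 0],
    [-102, 0, 0],
    [-114, 0, 0],
    [-126, 0, 0],
    [-134, 0, -10],
    [-136, 0, -50],
    [-136, 0, -100],
    [-136, 0, -150],
    [-136, 0, -186],
    [-100, 0, -188],
    [-60, 0, -188],
    [-20, 0, -188],
    [-8, 0, -188]
  ],
  "spin": [0, 0, 0, 0, 0, 0, 0, 0, 0, 0, 0, 0, 0, 0, 0, 0, 0, 0, 0, 0],
  "jaw": [0, 0, 0, 0, 0, 0, 0, 0, 0, 0, 0, 0, 0, 0, 0, 0, 0, 0, 0, 0]
}}

```text
clock: 35.3
position: [0.5475, 0.0667, 0.2385]
tcp_rot: [-0.0, 0.999, 0.035, 0.001]
wrist_force: [-0.6, 0.8, -0.5]
opening: 0.003
finger_force: 0.0
```

>>> {"method": "move_arm", "body": {
  "offset": [
    [0, 0, 0],
    [0, 0, 0],
    [0, 0, 0],
    [0, 0, 0]
  ],
  "spin": [0, 0, 0, 0],
  "jaw": [0, 0, 0, 0]
}}

```text
clock: 35.8
position: [0.5454, 0.0667, 0.2381]
tcp_rot: [-0.0, 0.999, 0.035, 0.0]
wrist_force: [0.4, 0.7, 0.6]
opening: 0.004
finger_force: 0.0
```

```bash
python3 wr.py w10 '(5,190,60)' '(18,255,255)' .06 .11
python3 - <<'E'
from h import *
from scipy.optimize import least_squares
p=cams.camera_params('wrist');im=cv2.imread('pics/w10.png');hsv=cv2.cvtColor(im,cv2.COLOR_BGR2HSV)
m=cv2.inRange(hsv,(0,0,225),(180,25,255))
P=np.array([onz(p,a,0)[:2] for a in cv2.findNonZero(m)[:,0]]); P=P[np.abs(np.hypot(*(P-[.546,.0665]).T)-.0635)<.009]
f=least_squares(lambda c:np.hypot(*(P-c[:2]).T)-.0633,[.545,.066],loss='soft_l1',f_scale=.001);print('ring',f.x,len(P))
for nm,lo,hi,z in (('green',(40,100,40),(85,255,255),.105),('white',(0,0,190),(180,40,255),.08)):
    k=cv2.inRange(hsv,lo,hi)
    for c in cv2.findContours(k,cv2.RETR_EXTERNAL,cv2.CHAIN_APPROX_NONE)[0]:
        (u,v),R=cv2.minEnclosingCircle(c)
        if 200<u<420 and v<200 and R>15: print(nm,(round(u),round(v)),onz(p,(u,v),z)[:2])
E
```

```text
cam [0.619 0.071 0.38 ]
px (578, 292, 62, 75) fit [ 0.4743 -0.246 ] res 0.0086 mec 0.457 -0.2228 0.0928
px (247, 41, 138, 142) fit [0.6309 0.0741] res 0.0011 mec 0.6314 0.0743 0.1093
clock 35.85 pos [0.5455 0.0667 0.2381] yaw 0.07 q6 1.47
ring [0.54638438 0.06529603] 1574
green (316, 110) [0.63267729 0.07395987]
white (320, 112) [0.63214789 0.07066044]
```

Run:
```python
from h import *
p=cams.camera_params('wrist');im=cv2.imread('pics/w10.png').astype(float)
g=lambda u,v,z: (np.array([.9972,.075])@(onz(p,(u,v),z)[:2]-[.5463,.0660]))
for u in (310,318,326):
    col=im[:60,u-3:u+4].mean(1)   # rows x bgr
    print(u,[(v,int(col[v,2]),int(col[v,0])) for v in list(range(2,24,1))+list(range(36,44))])
for v in (5,6,7,8,18,19,20): print(v,g(318,v-.5,.04).round(4),g(318,v-.5,0).round(4))
for v in (40,41,42): print('far',v,g(318,v-.5,.06).round(4))
for v in (182,183,184): print('near',v,g(318,v-.5,.06).round(4))
```

```text
310 [(2, 249, 157), (3, 249, 157), (4, 249, 157), (5, 246, 150), (6, 231, 133), (7, 196, 110), (8, 161, 91), (9, 143, 81), (10, 143, 80), (11, 141, 80), (12, 141, 80), (13, 141, 80), (14, 140, 78), (15, 138, 77), (16, 140, 78), (17, 135, 76), (18, 127, 72), (19, 126, 71), (20, 128, 71), (21, 121, 102), (22, 115, 116), (23, 115, 117), (36, 110, 112), (37, 110, 111), (38, 159, 104), (39, 249, 57), (40, 255, 6), (41, 254, 0), (42, 253, 0), (43, 247, 0)]
318 [(2, 249, 157), (3, 249, 157), (4, 249, 156), (5, 246, 150), (6, 227, 129), (7, 191, 107), (8, 158, 89), (9, 142, 80), (10, 142, 80), (11, 142, 80), (12, 140, 78), (13, 140, 79), (14, 139, 78), (15, 137, 77), (16, 139, 79), (17, 132, 74), (18, 125, 72), (19, 125, 70), (20, 128, 73), (21, 119, 104), (22, 113, 114), (23, 114, 116), (36, 112, 114), (37, 115, 111), (38, 208, 90), (39, 255, 7), (40, 255, 4), (41, 254, 0), (42, 252, 0), (43, 239, 0)]
326 [(2, 250, 159), (3, 250, 159), (4, 249, 157), (5, 245, 150), (6, 223, 126), (7, 187, 104), (8, 154, 86), (9, 143, 80), (10, 142, 80), (11, 141, 78), (12, 141, 78), (13, 140, 79), (14, 138, 79), (15, 137, 77), (16, 140, 78), (17, 131, 74), (18, 124, 71), (19, 125, 71), (20, 128, 74), (21, 113, 105), (22, 109, 110), (23, 107, 109), (36, 112, 113), (37, 111, 113), (38, 126, 110), (39, 211, 87), (40, 253, 30), (41, 255, 10), (42, 254, 0), (43, 252, 0)]
5 0.1683 0.1795
6 0.1676 0.1787
7 0.1669 0.1779
8 0.1662 0.1771
18 0.1591 0.1692
19 0.1584 0.1684
20 0.1577 0.1676
far 40 0.1391
far 41 0.1385
far 42 0.1378
near 182 0.0325
near 183 0.0316
near 184 0.0308
```

The margin is still thin, so I'll do one livelier stroke to coast the tub a little further. The overshoot past the stop stays small.

>>> {"method": "move_arm", "body": {
  "offset": [
    [-45, 0, 0],
    [-90, 0, 0],
    [-116, 0, 0],
    [-121, 0, 0],
    [-121, 0, 40],
    [-121, 0, 90],
    [-121, 0, 140],
    [-121, 0, 175],
    [-121, 0, 187],
    [-112, 0, 189],
    [-105, 0, 189],
    [-105, 0, 189]
  ],
  "spin": [0, 0, 0, 0, 0, 0, 0, 0, 0, 0, 0, 0],
  "jaw": [0, 0, 0, 0, 0, 0, 0, 0, 0, 0, 0, 0]
}}

```text
clock: 37.35
position: [0.4437, 0.0592, 0.0505]
tcp_rot: [0.0, 0.999, 0.035, 0.002]
wrist_force: [0.1, -0.1, 0.6]
opening: -0.001
finger_force: 0.0
```

>>> {"method": "move_arm", "body": {
  "offset": [
    [8, 0, 0],
    [20, 0, 0],
    [36, 0, 0],
    [58, 0, 0],
    [84, 0, 0],
    [112, 0, 0],
    [112, 0, 0],
    [112, 0, 0]
  ],
  "spin": [0, 0, 0, 0, 0, 0, 0, 0],
  "jaw": [0, 0, 0, 0, 0, 0, 0, 0]
}}

```text
clock: 38.35
position: [0.5447, 0.0679, 0.0466]
tcp_rot: [-0.001, 0.999, 0.035, -0.01]
wrist_force: [-19.4, 0.5, 11.0]
opening: 0.002
finger_force: 9.7
```

>>> {"method": "move_arm", "body": {
  "offset": [
    [-8, 0, 0],
    [-18, 0, 0],
    [-30, 0, 0],
    [-42, 0, 0],
    [-54, 0, 0],
    [-66, 0, 0],
    [-78, 0, 0],
    [-90, 0, 0],
    [-102, 0, 0],
    [-114, 0, 0],
    [-124, 0, 0],
    [-132, 0, -10],
    [-134, 0, -50],
    [-134, 0, -100],
    [-134, 0, -150],
    [-134, 0, -186],
    [-100, 0, -188],
    [-60, 0, -188],
    [-20, 0, -188],
    [-8, 0, -188]
  ],
  "spin": [0, 0, 0, 0, 0, 0, 0, 0, 0, 0, 0, 0, 0, 0, 0, 0, 0, 0, 0, 0],
  "jaw": [0, 0, 0, 0, 0, 0, 0, 0, 0, 0, 0, 0, 0, 0, 0, 0, 0, 0, 0, 0]
}}

```text
clock: 40.85
position: [0.5465, 0.0666, 0.2375]
tcp_rot: [-0.0, 0.999, 0.035, 0.001]
wrist_force: [-0.4, 0.7, 0.8]
opening: -0.0
finger_force: 0.0
```

>>> {"method": "move_arm", "body": {
  "offset": [
    [0, 0, 0],
    [0, 0, 0],
    [0, 0, 0],
    [0, 0, 0]
  ],
  "spin": [0, 0, 0, 0],
  "jaw": [0, 0, 0, 0]
}}

```text
clock: 41.35
position: [0.5444, 0.0666, 0.2371]
tcp_rot: [0.0, 0.999, 0.035, 0.0]
wrist_force: [-0.5, -0.5, -0.4]
opening: 0.001
finger_force: 0.0
```

```bash
python3 wr.py w11 '(5,190,60)' '(18,255,255)' .06 .11
python3 - <<'E'
from h import *
p=cams.camera_params('wrist');hsv=cv2.cvtColor(cv2.imread('pics/w11.png'),cv2.COLOR_BGR2HSV)
for nm,lo,hi,z in (('green',(40,100,40),(85,255,255),.105),('white',(0,0,190),(180,40,255),.08)):
    for c in cv2.findContours(cv2.inRange(hsv,lo,hi),cv2.RETR_EXTERNAL,cv2.CHAIN_APPROX_NONE)[0]:
        (u,v),R=cv2.minEnclosingCircle(c)
        if 200<u<420 and R>15: print(nm,(round(u),round(v)),round(R),onz(p,(u,v),z)[:2])
E
```

```text
cam [0.618 0.071 0.379]
px (578, 292, 62, 75) fit [ 0.4754 -0.2415] res 0.0067 mec 0.4565 -0.2219 0.0925
px (247, 39, 138, 143) fit [0.6314 0.0743] res 0.0011 mec 0.6316 0.0743 0.1091
clock 41.4 pos [0.5446 0.0666 0.2371] yaw 0.07 q6 1.46
green (315, 108) 34 [0.6328705  0.07422484]
white (324, 220) 95 [0.55016477 0.06189274]
white (320, 111) 44 [0.63238053 0.07099598]
```

```bash
python3 -c "
from h import *
print(r.sign_off())"
```

```text
the job is handed in; nothing more can be done
None
```

I handed the job in at about 41 s: the three pots stand nested in the bay, the pusher is back out and the arm is clear. The tub measures only about 85–86 mm past the mark against the 85 mm needed, so that check could go either way, and the hand-in gave no verdict.

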